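Build a sieve stack on the shaker

TASK

Build the sieve stack on the seat of the sieve shaker, piece by piece from the bottom up: first the receiver pan, then the fine sieve, then the coarse sieve, then the lid. Each piece must sit upright and fully home in the one below it, and at the end everything is let go and still. Leave the glass beaker and the white jar standing where they are.

Things in the scene. Friction and masses are not known exactly. Their poses are not given: they have to be found in the camera images.
- seat (a point): Seat of the sieve shaker: an aluminium ring (64 mm outside, 50 mm inside diameter, 10 mm deep) on the head of a low white fixed housing, 120 x 130 mm and 58 mm high in all. The point is the centre of the ring's mouth, level with its top edge, 58 mm above the bench; z is up. Its front panel has a black dial, two buttons and a dark window. Any piece's spigot fits in the ring.
- pan_c (a point): Receiver pan: Plain stainless steel, 56 mm outside diameter, 40 mm high in all, open at the top, with a smooth plain solid floor, no mesh. The lowest 8 mm is a tapered spigot (42 mm diameter at the foot, 48 mm at its top); above it the 32 mm high straight round wall, 3 mm thick, 50 mm inside diameter, is where to grip it. The point is on the axis, half-way up (20 mm above the foot). Seated, the shoulder above the spigot rests on the edge of the ring below. About 0.1 kg.
- fine_c (a point): Fine sieve: Plain stainless steel, 56 mm outside diameter, 34 mm high in all, the lowest of the three open pieces, with a fine close mesh floor (2 mm pitch). The same 8 mm spigot below, then a 26 mm high straight wall, 50 mm inside. The mesh lies 11 mm above the foot. The point is on the axis, half-way up (17 mm above the foot). About 0.1 kg.
- coarse_c (a point): Coarse sieve: Plain stainless steel, 56 mm outside diameter, 52 mm high in all, the tallest piece, with a wide open grid floor (8 mm pitch, dark between the bars). The same 8 mm spigot below, then a 44 mm high straight wall, 50 mm inside. The point is on the axis, half-way up (26 mm above the foot). About 0.12 kg.
- lid_c (a point): Lid: a flat steel disc 56 mm in diameter and 6 mm thick with the same 8 mm spigot below and an upright black cylindrical knob (18 mm diameter, 22 mm high) on its middle; 36 mm high in all. Grip it by the knob, which reaches from 14 to 36 mm above the foot. The point is on the axis, half-way up (18 mm above the foot). About 0.09 kg.
- beaker_c (a point): Loose low clear glass beaker, 61 mm wide and 70 mm high, not part of the job; the point is on its axis, half-way up.
- jar_c (a point): Loose white plastic jar without a lid, 69 mm in diameter and 134 mm high, not part of the job; the point is on its axis, half-way up.
Things that resemble listed ones, but are neither listed nor needed, are in the scene too. Leave any purple or red look-alike of the part that bears pan_c alone.

How it is judged:
By the outcome, as a careful person would: the job done as asked, in the order asked, and still so for the second after the job is handed in, with the robot touching nothing.
It also fails if it takes over 115 s, if anything falls off the work surface, if the arm or the gripper's body presses on something with over 40 N, if the wrist force passes 120 N, or if a joint passes its speed limit or range.

ROBOT

A 6-joint arm with a two-finger parallel gripper is mounted at the origin on a cart in front of the work surface, level with it; the furniture and walls round the work are solid. World frame = base frame: x ahead of the robot, y to its left, z up, the work surface at z = 0. Lengths are in m, angles in degrees, forces in N, time in s.
With the tool pointing down it reaches from about 0.4 to 0.825 m from the base axis. Payload 7 kg.
Tool frame: the origin (TCP) lies midway between the tips of the shut fingers; the grasp point (between the pads) lies 19 mm behind it; z points along the fingers, x is the direction in which the jaws open and shut, and the axes are right-handed (so a half turn about z gives the same grasp; the last joint's range is limited). The gripper opens to 88 mm and grips with 3 to 60 N. Pads are 19 mm wide; open, the fingers measure 130 mm over their backs; the gripper's body (78 mm by 193 mm) begins 47 mm behind the grasp point.
Start: joints at [-59.066, 20.546, 0.682, 0, -70.136, -16.507], TCP at [0.168, -0.654, 0.227] pointing down, gripper open.
Joint ranges: [-176.03, 176.03], [-82.01, 121.73], [-58.28, 71.71], [-173.87, 95.51], [-174.79, -0.11], [-173.66, 173.66]. Speed limits (degrees/s): [136.94, 136.94, 172.46, 180, 180, 180].

INTERFACE

Orientations are given as [roll, pitch, yaw] about the fixed x, y, z axes, in that order (R = Rz(yaw) Ry(pitch) Rx(roll)).
In Python, from plant import ctrl, vision, nets gives the robot as it stands.
- The arm moves only by the shell command python3 -m jog 'ROWS'. ROWS is text: rows parted by semicolons, each of 7 numbers parted by spaces: the turn, a rotation vector about the tool's x, y, z in units of 0.1 rad (1.0 is 0.1 rad), then the shift along the tool's x, y, z in units of 4 cm (1.0 is 4 cm), then the opening, from -1 (shut) to 1 (fully open). In form: rx ry rz x y z jaw; .... A call has 1 to 8 rows; each row shifts and turns the commanded pose from where the row before left it, along the tool's axes as they then stand; what a row does not reach is not made up. A row lasts 1/8 s, in which the tool goes at most 62.5 mm and 10.7 degrees, less where a joint would pass 70% of its speed; a pose out of reach is approached as far as the arm can. A call with a number of a shift or a turn outside -1 to 1 is refused whole. A call with a gripper value outside its range is refused whole. The fingers move at their own pace and stop on an object; the grip force is fixed at half the most. Time passes only in rows, so rows that do not move let the fingers close. It gives the time, the measured TCP pose, the force and the opening at its end, in the units of the state.
- ctrl.get_obs(): the state, without advancing time (a new reading comes with each control period).
- vision.snapshot(name): name is "scene" or "side" or "wrist"; returns (picture, depth): 480x640x3 uint8, red, green, blue; 480x640 float32, m along the optical axis (not along the pixel's ray), 0 where there is no reading.
- vision.camera_info(name): a dict with "camera_matrix" (3x3 intrinsics, pixels), "camera_from_world" (4x4, takes a point from world to camera coordinates); the wrist camera has in their place "tool_from_camera" (4x4, takes a point from camera to tool coordinates, whose origin is the TCP and whose axes are the tool frame's). Camera axes: x right, y down, z forward; pixel columns grow to the right and rows downward; lengths in m; the calibration is good to about 2 mm. A picture is of the moment at which its call begins: read the wrist's pose just before it. camera_info takes no time and is no camera call.
- ctrl.close_job(): hands the job in, once; it reports no verdict.
Trained networks look in the newest picture that a camera, given by its name, has taken for a name from the list of things; names that differ only in an ending like _2 or _b are one class to them, and where a whole thing is asked for, a point or a joint stands for the part that bears it (a point fixed in the world has none). Each returns a list of dicts, best first, with "score" (0 to 1); they miss things now and then, are a little off and sometimes report something else, mostly with a low value. They report only what shows in the picture. A call takes as long as a camera call. They do not tell look-alikes from the thing itself.
- nets.boxes_of(target, camera): "location" ([x, y, z] in m, in world coordinates, good to about 4 mm: the middle of the surface that is visible of it).
The state is a dict: "clock": time; "joint_pos": joint angles; "qvel": joint speeds; "tau": joint torques, N m; "tool_pos": TCP position; "orientation": TCP orientation; "force": force on the tool from outside, world axes, zero at the start; "moment": the same for the moment, N m; "opening": finger opening in m.
Only numpy, scipy, OpenCV 4.12 (cv2) and the standard library are available. Lean on these libraries where they do the work, as an engineer would, in place of code of your own. Each camera call takes 0.05 s, during which the arm holds its last target.

## Working session

There is one attempt and no reset: what is moved stays moved. The work goes in short steps, Python scripts to look and compute and a shell command to move; the robot and the scene stay as the last step left them, time stands still between calls to the robot, and variables do not carry over. Pictures are saved under pics/ and viewed, and the job is handed in when it is done.

```bash
ls; mkdir -p pics
python3 - <<'E'
from plant import ctrl, vision, nets
import cv2,numpy as np
print(ctrl.get_obs())
for n in ["scene","side","wrist"]:
    im,d=vision.snapshot(n); cv2.imwrite(f"pics/{n}0.png",im[:,:,::-1]); np.save(f"pics/{n}0.npy",d)
    print(n,vision.camera_info(n))
E
```

```text
pics
{'clock': 0.0, 'joint_pos': array([-5.90642419e+01,  2.05918436e+01,  6.33742999e-01, -1.92051125e-02,
       -7.01343932e+01, -1.65064067e+01]), 'qvel': array([ 0.05174343, -0.02116079,  0.00871532, -0.01784403, -0.05179573,
       -0.04340647]), 'tau': array([ 5.15685842e-04, -5.82707334e+01,  2.93053633e+01,  6.99657887e+00,
        6.85199499e-03, -1.77102997e-04]), 'tool_pos': array([ 0.16804689, -0.65325289,  0.22562071]), 'orientation': array([-1.79991028e+02, -9.38118641e-02,  1.04422803e+02]), 'force': array([ 0.83664827, -0.58106671,  0.37327799]), 'moment': array([-0.02586457, -0.02370545,  0.05580295]), 'opening': 0.08758448392911329}
scene {'camera_matrix': array([[520.62871387,   0.        , 317.53390418],
       [  0.        , 520.62871387, 241.24601997],
       [  0.        ,   0.        ,   1.        ]]), 'camera_from_world': array([[-0.87422829, -0.4855072 , -0.00276692,  0.43537161],
       [-0.30548615,  0.55448506, -0.77409595,  0.21302236],
       [ 0.37736337, -0.67589132, -0.63306225,  0.91057035],
       [ 0.        ,  0.        ,  0.        ,  1.       
[... 291 characters left out ...]
1561642, -0.90259189,  0.12800249],
       [ 0.24015408, -0.87005914, -0.43049172,  1.12541845],
       [ 0.        ,  0.        ,  0.        ,  1.        ]])}
wrist {'camera_matrix': array([[368.04465068,   0.        , 321.78942722],
       [  0.        , 368.04465068, 245.50239022],
       [  0.        ,   0.        ,   1.        ]]), 'tool_from_camera': array([[ 9.99999937e-01, -3.25585670e-04, -1.39977810e-04,
         6.38157746e-04],
       [ 3.51715871e-04,  9.60258755e-01,  2.79111087e-01,
        -7.42244697e-02],
       [ 4.35403470e-05, -2.79111119e-01,  9.60258810e-01,
        -1.58372915e-01],
       [ 0.00000000e+00,  0.00000000e+00,  0.00000000e+00,
         1.00000000e+00]])}
```

View pics/scene0.png

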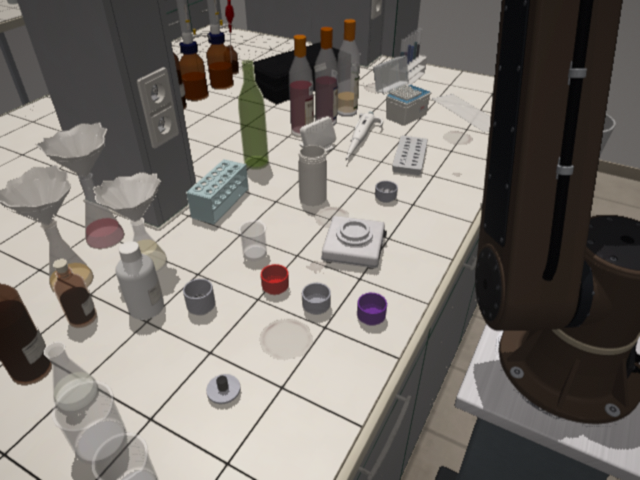

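View pics/side0.png

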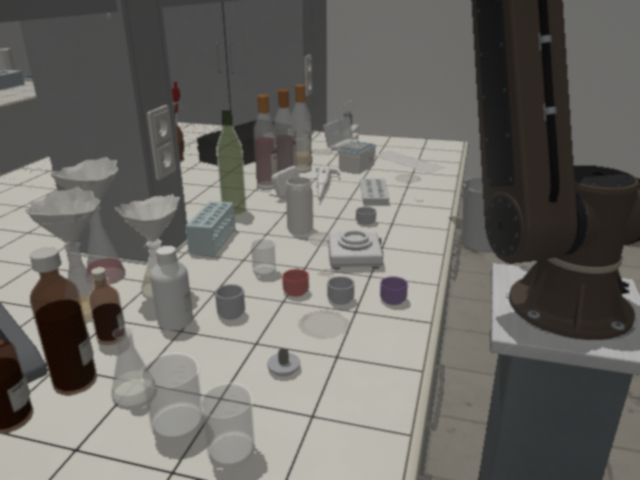

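View pics/wrist0.png

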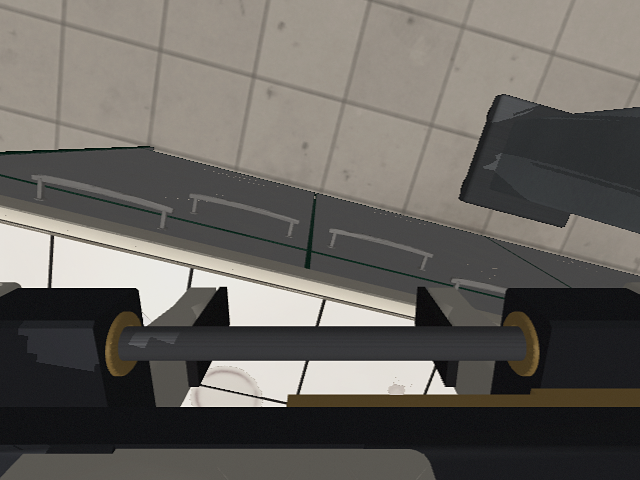

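The scene view shows grey cups at about (200,296), (316,298) and (386,190), the lid at (223,388), the seat at (354,233), a red look-alike at (275,279) and a purple one at (371,308). Next I'll measure them.

```bash
cat > h.py <<'E'
from plant import ctrl, vision, nets
import cv2,numpy as np
from scipy.spatial.transform import Rotation as Ro
from scipy.optimize import least_squares
def cloud(n,d,obs=None):
    ci=vision.camera_info(n);K=ci["camera_matrix"]
    v,u=np.mgrid[:480,:640]
    P=np.stack([(u-K[0,2])/K[0,0]*d,(v-K[1,2])/K[1,1]*d,d,np.ones_like(d)],-1)
    if n=="wrist":
        T=np.eye(4);T[:3,:3]=Ro.from_euler('xyz',obs["orientation"],degrees=True).as_matrix();T[:3,3]=obs["tool_pos"]
        T=T@ci["tool_from_camera"]
    else: T=np.linalg.inv(ci["camera_from_world"])
    W=(P@T.T)[...,:3]; W[d==0]=np.nan
    return W
def circ(xy,r=None):
    c0=np.median(xy,0)
    f=lambda p:np.hypot(xy[:,0]-p[0],xy[:,1]-p[1])-(p[2] if r is None else r)
    s=least_squares(f,[*c0,0.028][:3 if r is None else 2],loss='soft_l1',f_scale=0.001)
    return s.x, np.sqrt(np.mean(s.fun**2))
E
python3 - <<'E'
from h import *
for n in ["scene","side"]:
    d=np.load(f"pics/{n}0.npy");W=cloud(n,d)
    cand={"scene":dict(A=(200,296),B=(316,298),C=(386,190),L=(223,388),S=(354,233),red=(275,279),pur=(371,308),jar=(313,175),beak=(253,243)),
     "side":dict(A=(231,302),B=(341,290),C=(366,215),L=(284,362),S=(355,242),red=(296,283),pur=(394,290),jar=(300,205),beak=(263,257))}[n]
    for k,(u,v) in cand.items():
        s=45 if k in("jar",) else 28
        w=W[v-s:v+s,u-s:u+s].reshape(-1,3); w=w[~np.isnan(w[:,0])]
        c=np.median(W[v-4:v+5,u-4:u+5].reshape(-1,3),0)
        w=w[(np.hypot(*(w[:,:2]-c[:2]).T)<0.055)&(w[:,2]>0.004)]
        zt=np.percentile(w[:,2],98.5); top=w[w[:,2]>zt-0.004]
        print(n,k,"c",c.round(3),"ztop",zt.round(4),"topmean",top[:,:2].mean(0).round(4),"circ",*[np.round(x,4) for x in circ(top[:,:2])])
for t in ["pan_c","fine_c","coarse_c","lid_c","seat"]:
    for cam in ["scene"]:
        print(t,cam,[(np.round(r["location"],3),round(r["score"],2)) for r in nets.boxes_of(t,cam)])
print(ctrl.get_obs()["clock"])
E
```

```text
scene A c [0.654 0.191 0.017] ztop 0.0529 topmean [0.6445 0.204 ] circ [0.6442 0.204  0.0262] 0.0013
scene B c [0.456 0.081 0.01 ] ztop 0.0411 topmean [0.4482 0.0962] circ [0.4488 0.0949 0.0262] 0.0013Traceback (most recent call last):
  File "<stdin>", line 11, in <module>
    return _quantile_unchecked(
        a, q, axis, out, overwrite_input, method, keepdims, weights)
    return _ureduce(a,
                    func=_quantile_ureduce_func,
    ...<5 lines>...
                    overwrite_input=overwrite_input,
                    method=method)
    r = func(a, **kwargs)
    result = _quantile(arr,
                       quantiles=q,
    ...<2 lines>...
                       out=out,
                       weights=wgt)
    slices_having_nans = np.isnan(arr[-1, ...])
                                  ~~~^^^^^^^^^
IndexError: index -1 is out of bounds for axis 0 with size 0
```

Run:
```python
from h import *
for n in ["scene","side"]:
    d=np.load(f"pics/{n}0.npy");W=cloud(n,d)
    cand={"scene":dict(A=(200,296),B=(316,298),C=(386,190),L=(223,388),K=(223,385),S=(354,233),red=(275,279),pur=(371,308),jar=(313,175),beak=(253,243)),
     "side":dict(A=(231,302),B=(341,290),C=(366,215),L=(284,362),K=(284,357),S=(355,242),red=(296,283),pur=(394,290),jar=(300,205),beak=(263,257))}[n]
    for k,(u,v) in cand.items():
        s=45 if k in("jar",) else 28
        w=W[v-s:v+s,u-s:u+s].reshape(-1,3); w=w[~np.isnan(w[:,0])]
        c=np.nanmedian(W[v-6:v+7,u-6:u+7].reshape(-1,3),0)
        w=w[(np.hypot(*(w[:,:2]-c[:2]).T)<0.055)&(w[:,2]>0.004)]
        if len(w)<20: print(k,c,len(w)); continue
        zt=np.percentile(w[:,2],98.5); top=w[w[:,2]>zt-0.004]
        print(n,k,"c",c.round(3),"ztop",zt.round(4),"topmean",top[:,:2].mean(0).round(4),"circ",*[np.round(x,4) for x in circ(top[:,:2])],len(top))
for t in ["pan_c","fine_c","coarse_c","lid_c"]:
    for cam in ["scene"]:
        print(t,cam,[(np.round(r["location"],3),round(r["score"],2)) for r in nets.boxes_of(t,cam)])
print(ctrl.get_obs()["clock"])
```

```text
scene A c [0.651 0.194 0.024] ztop 0.0529 topmean [0.6445 0.204 ] circ [0.6442 0.204  0.0262] 0.0013 146
scene B c [0.454 0.082 0.012] ztop 0.0411 topmean [0.4482 0.0962] circ [0.4488 0.0949 0.0262] 0.0013 143
scene C c [ 0.48  -0.331  0.022] ztop 0.0354 topmean [ 0.48   -0.3145] circ [ 0.4799 -0.316   0.0263] 0.0022 69
scene L c [0.483 0.345 0.019] ztop 0.0368 topmean [0.4877 0.3394] circ [0.4876 0.3393 0.0063] 0.0021 84
scene K c [0.484 0.342 0.027] ztop 0.0368 topmean [0.4877 0.3394] circ [0.4876 0.3393 0.0063] 0.0021 84
scene S c [ 0.46  -0.095  0.049] ztop 0.0593 topmean [ 0.4614 -0.0966] circ [ 0.4623 -0.098   0.0287] 0.0023 183
scene red c [0.553 0.075 0.013] ztop 0.041 topmean [0.5477 0.0905] circ [0.5475 0.0884 0.0262] 0.0014 127
scene pur c [0.348 0.054 0.011] ztop 0.0412 topmean [0.3439 0.0698] circ [0.3446 0.068  0.0264] 0.0014 137
scene jar c [ 0.62  -0.198  0.089] ztop 0.1332 topmean [ 0.6294 -0.2123] circ [ 0.6374 -0.2243  0.0299] 0.0016 88
scene beak c [0.63 0.04 0.05] ztop 0.0709 topmean [0.644  0.0184] circ [0.6447 0.0197 0.027 ] 0.0018 124
side A c [0.633 0.225 0.0
[... 673 characters left out ...]
4] circ [0.5496 0.0871 0.0259] 0.0016 113
side pur c [0.345 0.089 0.029] ztop 0.0437 topmean [0.3453 0.066 ] circ [0.3462 0.0666 0.0265] 0.0018 102
side jar c [ 0.629 -0.196  0.082] ztop 0.1354 topmean [ 0.634  -0.2101] circ [ 0.6393 -0.2258  0.03  ] 0.0025 76
side beak c [0.638 0.041 0.049] ztop 0.0729 topmean [0.648  0.0165] circ [0.6472 0.0186 0.0271] 0.0019 108
pan_c scene [(array([0.345, 0.062, 0.019]), 0.91), (array([0.552, 0.09 , 0.026]), 0.85), (array([0.451, 0.086, 0.027]), 0.67)]
fine_c scene [(array([ 0.481, -0.308,  0.023]), 0.77)]
coarse_c scene [(array([0.645, 0.208, 0.033]), 0.88), (array([ 0.479, -0.307,  0.021]), 0.16)]
lid_c scene [(array([0.488, 0.346, 0.018]), 0.91)]
0.35
```

Run:
```python
import cv2
a=cv2.imread("pics/scene0.png")[150:350,150:410];b=cv2.imread("pics/side0.png")[190:330,200:420]
cv2.imwrite("pics/c1.png",cv2.resize(a,None,fx=3,fy=3,interpolation=2)[:600,:800])
```

```text
(no output)
```

View pics/c1.png

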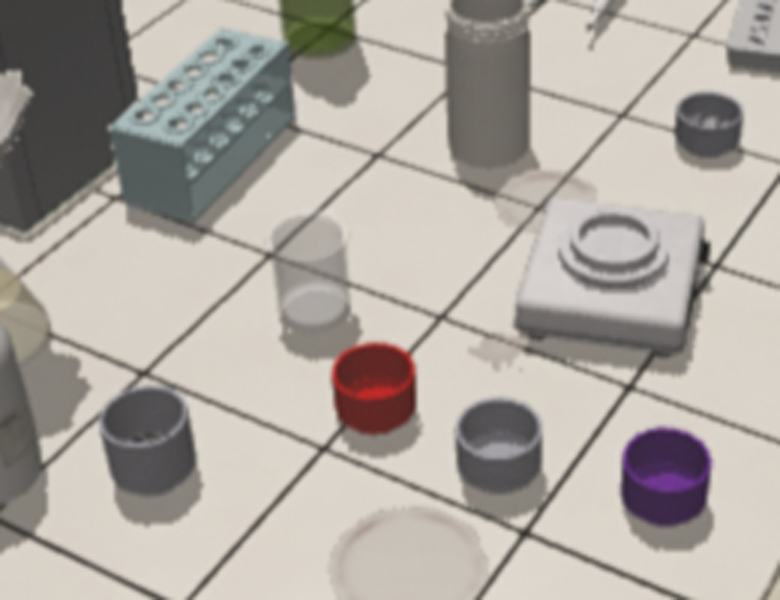

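```bash
python3 -m jog '0 0 .84 0 .9 0 1; 0 0 .84 0 .9 0 1; 0 0 .84 .2 .9 0 1; 0 0 0 .7 .9 0 1; 0 0 0 .8 .9 0 1; 0 0 0 .9 .9 0 1; 0 0 0 1 .9 0 1; 0 0 0 1 0 0 1'
```

```text
clock: 1.35
tool_pos: [0.4198, -0.4502, 0.2259]
orientation: [-180.0, -0.0, 90.1]
force: [0.7, 0.5, 0.2]
opening: 0.0876
```

```bash
python3 -m jog '0 0 0 1 .4 0 1; 0 0 0 1 .4 0 1; 0 0 0 1 .4 0 1; 0 0 0 0.33 0.33 0 1; 0 0 0 0 0 0 1'
cat > wl.py <<'E'
from h import *
import sys
def look(tag,ex,ey,zlo,zhi,r=0.028,rad=0.05):
    o=ctrl.get_obs(); im,d=vision.snapshot("wrist"); cv2.imwrite(f"pics/{tag}.png",im[:,:,::-1])
    W=cloud("wrist",d,o); w=W.reshape(-1,3)
    m=np.isfinite(w[:,0]); m[m]&=(np.hypot(w[m,0]-ex,w[m,1]-ey)<rad)&(w[m,2]>zlo)&(w[m,2]<zhi)
    t=w[m]; c=None
    print(tag,"tcp",o["tool_pos"].round(4),"ori",o["orientation"].round(2),"n",len(t),"z",np.percentile(t[:,2],[5,50,95]).round(4),"mean",t[:,:2].mean(0).round(4),"minmaxmid",((np.percentile(t[:,:2],1,axis=0)+np.percentile(t[:,:2],99,axis=0))/2).round(4),"ext",np.ptp(t[:,:2],axis=0).round(4),"circ",*[np.round(x,4) for x in circ(t[:,:2])],"t",round(o["clock"],2))
    return W,im
E
python3 -c "
from wl import *
look('w1',0.481,-0.3165,0.028,0.05)"
```

```text
clock: 1.98
tool_pos: [0.4799, -0.318, 0.2267]
orientation: [180.0, 0.0, 90.1]
force: [-0.3, -1.2, 0.2]
opening: 0.0879
w1 tcp [ 0.4799 -0.318   0.2267] ori [1.7998e+02 1.0000e-02 9.0100e+01] n 635 z [0.0292 0.0339 0.0353] mean [ 0.4835 -0.3171] minmaxmid [ 0.4827 -0.3169] ext [0.0555 0.0548] circ [ 0.4824 -0.3169  0.0261] 0.0009 t 1.98
```

View pics/w1.png

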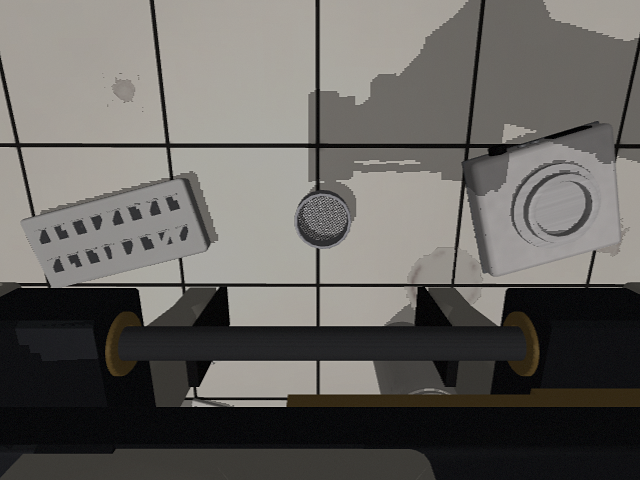

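The wrist view shows the fine sieve, with close mesh, at (323,218), and the seat ring at (558,205). I'll look at the seat next.

```bash
python3 -m jog '0 0 0 1 -.1 0 1; 0 0 0 1 -.1 0 1; 0 0 0 1 -.1 0 1; 0 0 0 1 -.1 0 1; 0 0 0 1 0 0 1; 0 0 0 0.5 0 0 1; 0 0 0 0 0 0 1; 0 0 0 0 0 0 1'
python3 -c "
from wl import *
W,im=look('w2',0.463,-0.098,0.0545,0.062)
w=W.reshape(-1,3);w=w[np.isfinite(w[:,0])]
t=w[(abs(w[:,2]-.058)<.004)]
c=np.array([.463,-.0985])
for lim in[(.024,.034)]*3:
    r=np.hypot(*(t[:,:2]-c).T); s=t[(r>lim[0])&(r<lim[1])]; 
    x,e=circ(s[:,:2]); c=x[:2]; print(x,e,len(s))
"
```

```text
clock: 3.02
tool_pos: [0.463, -0.0995, 0.2265]
orientation: [-180.0, 0.0, 89.9]
force: [0.6, -0.0, 0.7]
opening: 0.0875
w2 tcp [ 0.463  -0.0995  0.2265] ori [-1.7999e+02  1.0000e-02  8.9950e+01] n 1478 z [0.0563 0.058  0.0594] mean [ 0.4648 -0.1   ] minmaxmid [ 0.4654 -0.0999] ext [0.0626 0.0634] circ [ 0.4653 -0.1     0.0282] 0.002 t 3.02
[ 0.46479201 -0.09968858  0.02845185] 0.0018780085353045433 1354
[ 0.46520557 -0.09996389  0.02823939] 0.002017648133213429 1479
[ 0.4652391  -0.09998133  0.02821882] 0.002033780205589382 1488
```

View pics/w2.png

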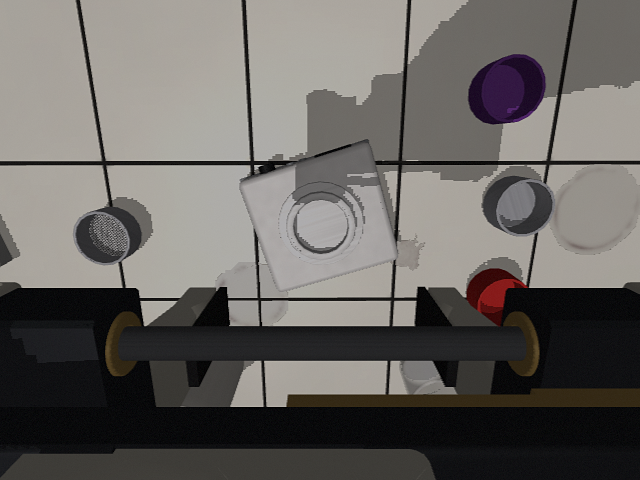

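The wrist view shows the seat ring at (321,222) and the grey pan, with a solid floor, at (518,205). In wrist coordinates the seat is at about (0.465, -0.100). I'll go to the pan.

```bash
python3 -m jog '0 0 0 1 -.1 0 1; 0 0 0 1 -.1 0 1; 0 0 0 1 -.1 0 1; 0 0 0 1 0 0 1; 0 0 0 0.8 0 0 1; 0 0 0 0 0 0 1; 0 0 0 0 0 0 1'
python3 -c "
from wl import *
W,im=look('w3',0.4515,0.092,0.034,0.05,rad=.04)
"
```

```text
clock: 3.95
tool_pos: [0.4511, 0.0927, 0.2264]
orientation: [-180.0, 0.0, 90.0]
force: [-0.2, 0.7, 0.2]
opening: 0.0876
w3 tcp [0.4511 0.0927 0.2264] ori [-1.7997e+02  2.0000e-02  8.9950e+01] n 652 z [0.0356 0.04   0.0413] mean [0.4528 0.0942] minmaxmid [0.4519 0.0941] ext [0.0554 0.0548] circ [0.4514 0.0941 0.0261] 0.0009 t 3.95
```

View pics/w3.png

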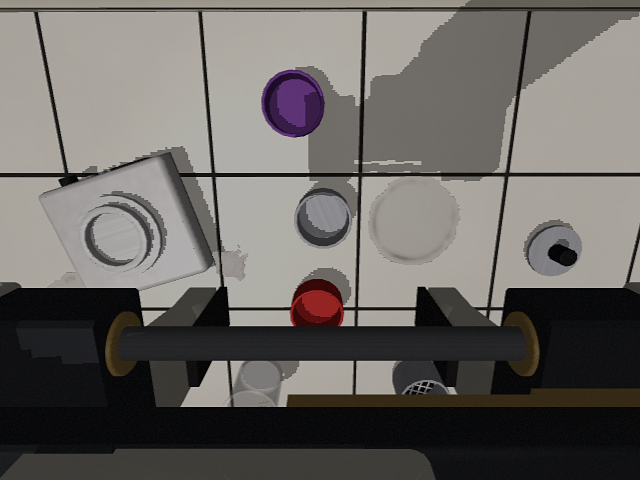

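```bash
python3 -c "
from wl import *
W,im=look('w4',0.4515,0.092,0.034,0.05,rad=.04)
w=W[170:270,360:470]; print(np.nanpercentile(w[...,2],[1,10,50,90,99,100]))
"; python3 -m jog '0 0 0 .035 0 .8 1; 0 0 0 0 0.01 .8 1; 0 0 0 0 0 .8 1; 0 0 0 0 0 .8 1; 0 0 0 0 0 .8 1; 0 0 0 0 0 .8 1;0 0 0 0 0 .5 1; 0 0 0 0 0 0 1'
```

```text
w4 tcp [0.4511 0.0925 0.2264] ori [-1.7998e+02  2.0000e-02  8.9930e+01] n 659 z [0.0353 0.04   0.0414] mean [0.4527 0.0942] minmaxmid [0.4519 0.094 ] ext [0.0555 0.0549] circ [0.4514 0.0941 0.0261] 0.001 t 4.0
[-0.00201413 -0.00110313  0.00011911  0.0012754   0.00210549  0.00365272]
clock: 5.05
tool_pos: [0.4507, 0.0934, 0.0134]
orientation: [-179.8, 0.1, 89.9]
force: [0.7, -0.3, 0.9]
opening: 0.0871
```

```bash
python3 -m jog '0 0 0 0 0 0 -1; 0 0 0 0 0 0 -1; 0 0 0 0 0 0 -1; 0 0 0 0 0 0 -1; 0 0 0 0 0 0 -1; 0 0 0 0 0 0 -1'
```

```text
clock: 5.8
tool_pos: [0.4517, 0.0949, 0.0151]
orientation: [180.0, -0.0, 90.0]
force: [-0.5, -1.0, 6.5]
opening: 0.056
```

```bash
python3 -m jog '0 0 0 0 0 -.6 -1; 0 0 0 0 0 -1 -1; 0 0 0 0 0 -1 -1; 0 0 0 -.5 0.1 -.4 -1; 0 0 0 -1 0.1 0 -1; 0 0 0 -1 .1 0 -1; 0 0 0 -1 .05 0 -1; 0 0 0 -.9 0 0 -1'
python3 -m jog '0 0 0 -.45 0 0 -1; 0 0 0 0 0 0 -1; 0 0 0 0 0 0 -1'
python3 -c "
from wl import *
W,im=look('w5',0.465,-0.1,0.09,0.2,rad=.06)
w=W[280:400,240:400]
im,d=vision.snapshot('side'); cv2.imwrite('pics/s5.png',im[:,:,::-1])
"
```

```text
clock: 6.8
tool_pos: [0.4651, -0.0824, 0.1345]
orientation: [-180.0, -0.0, 90.0]
force: [1.4, 0.7, -1.3]
opening: 0.0562
clock: 7.18
tool_pos: [0.4653, -0.0989, 0.1345]
orientation: [-180.0, -0.0, 90.0]
force: [-0.1, -0.1, -0.7]
opening: 0.0557
w5 tcp [ 0.4653 -0.0989  0.1345] ori [-1.7999e+02 -1.0000e-02  8.9970e+01] n 16420 z [0.129  0.1518 0.1884] mean [ 0.4621 -0.0981] minmaxmid [ 0.464  -0.0981] ext [0.0562 0.0905] circ [ 0.4635 -0.0981  0.0264] 0.0091 t 7.17
```

View pics/w5.png

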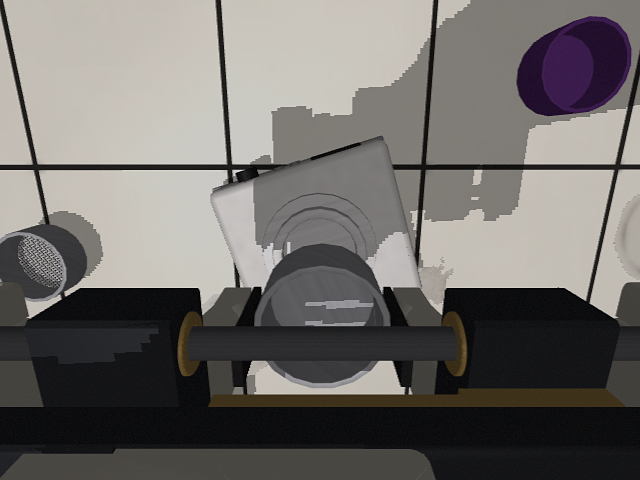

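View pics/s5.png

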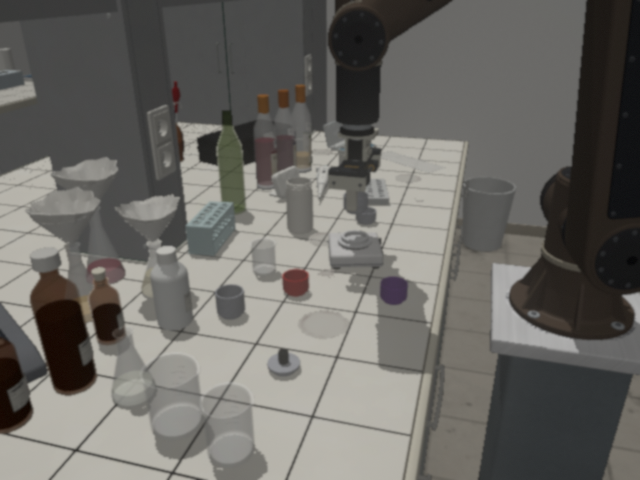

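The pan is held upright above the seat, with its rim at about (322,315) in the wrist view. I'll fit the rim.

```bash
cat >> wl.py <<'E'
def held(tag,h,rad=0.034):
    o=ctrl.get_obs(); im,d=vision.snapshot("wrist"); W=cloud("wrist",d,o); w=W.reshape(-1,3); w=w[np.isfinite(w[:,0])]
    p=o["tool_pos"]; r=np.hypot(*(w[:,:2]-p[:2]).T)
    t=w[(r<rad)&(abs(w[:,1]-p[1])<0.0255)&(w[:,2]>p[2]+.01)&(w[:,2]<p[2]+.045)]
    hist,e=np.histogram(t[:,2]-p[2],bins=np.arange(.01,.046,.002)); print(dict(zip(e.round(3),hist)))
    return t,p
E
python3 -c "
from wl import *
t,p=held('h',0.04)
for lo in(.02,.022,.024,.026):
    s=t[abs(t[:,2]-p[2]-lo-.001)<.0015]; 
    if len(s)>20: x,e=circ(s[:,:2]); x2,e2=circ(s[:,:2],.0265); print(lo,len(s),x-np.r_[p[:2],0],e,x2-p[:2])
"
```

```text
{np.float64(0.01): np.int64(257), np.float64(0.012): np.int64(302), np.float64(0.014): np.int64(356), np.float64(0.016): np.int64(358), np.float64(0.018): np.int64(403), np.float64(0.02): np.int64(446), np.float64(0.022): np.int64(545), np.float64(0.024): np.int64(1931), np.float64(0.026): np.int64(91), np.float64(0.028): np.int64(0), np.float64(0.03): np.int64(0), np.float64(0.032): np.int64(0), np.float64(0.034): np.int64(0), np.float64(0.036): np.int64(0), np.float64(0.038): np.int64(0), np.float64(0.04): np.int64(0), np.float64(0.042): np.int64(0)}
0.02 657 [-0.00166896  0.00075845  0.02622968] 0.0004702384838229508 [-0.00172155  0.00074944]
0.022 1069 [-0.00134212  0.00079593  0.02610314] 0.0009050165266993527 [-0.00135953  0.00079777]
0.024 2206 [-0.00055175  0.00072517  0.02610819] 0.0009009113852115605 [-0.00048255  0.00076399]
0.026 388 [-0.00051902  0.00072139  0.02607558] 0.0007064554854958906 [-0.00041037  0.00072764]
```

```bash
python3 -m jog '0 0 0 -.04 .01 .5 -1; 0 0 0 0 0 .5 -1; 0 0 0 0 0 .3 -1; 0 0 0 0 0 .2 -1; 0 0 0 0 0 0 -1'; python3 -m jog '0 0 0 0 0 .1 -1; 0 0 0 0 0 .08 -1; 0 0 0 0 0 .05 -1; 0 0 0 0 0 0 -1'
```

```text
clock: 7.95
tool_pos: [0.4657, -0.1007, 0.0743]
orientation: [-180.0, 0.0, 90.0]
force: [-0.4, -0.2, -0.8]
opening: 0.056
clock: 8.45
tool_pos: [0.4658, -0.1008, 0.0653]
orientation: [-180.0, 0.0, 90.0]
force: [0.5, 0.4, -0.9]
opening: 0.0559
```

```bash
python3 -m jog '0 0 0 0 0 .03 -1; 0 0 0 0 0 0 -1'; python3 -m jog '0 0 0 0 0 .03 -1; 0 0 0 0 0 0 -1'
```

```text
clock: 8.7
tool_pos: [0.466, -0.1008, 0.0651]
orientation: [180.0, 0.0, 90.0]
force: [-4.0, 1.0, 10.1]
opening: 0.0556
clock: 8.95
tool_pos: [0.466, -0.1008, 0.065]
orientation: [179.9, 0.0, 90.0]
force: [-9.5, 4.4, 25.9]
opening: 0.0558
```

```bash
python3 -m jog '0 0 0 0 0 -.04 -1; 0 0 0 0 0 0 1; 0 0 0 0 0 0 1; 0 0 0 0 0 0 1; 0 0 0 0 0 0 1; 0 0 0 0 0 -1 1; 0 0 0 0 0 -1 1; 0 0 0 0 0 -1 1'; python3 -m jog '0 0 0 0 0 -1 1;0 0 0 0 0 0 1;0 0 0 0 0 0 1'; python3 -c "
from wl import *
W,im=look('w6',0.465,-0.1,0.084,0.1,rad=.05)
im,d=vision.snapshot('side'); cv2.imwrite('pics/s6.png',im[150:350,250:450,::-1])
"
```

```text
clock: 9.95
tool_pos: [0.4656, -0.1008, 0.1858]
orientation: [-180.0, 0.0, 90.0]
force: [0.4, -0.4, -0.0]
opening: 0.0877
clock: 10.32
tool_pos: [0.4654, -0.1007, 0.2241]
orientation: [-180.0, -0.0, 90.0]
force: [-0.6, -0.0, 0.5]
opening: 0.0874
w6 tcp [ 0.4654 -0.1007  0.2241] ori [-1.7998e+02 -2.0000e-02  8.9980e+01] n 899 z [0.0852 0.0899 0.0913] mean [ 0.4666 -0.1001] minmaxmid [ 0.4658 -0.1001] ext [0.0551 0.0551] circ [ 0.4655 -0.1     0.0261] 0.0009 t 10.32
```

View pics/w6.png

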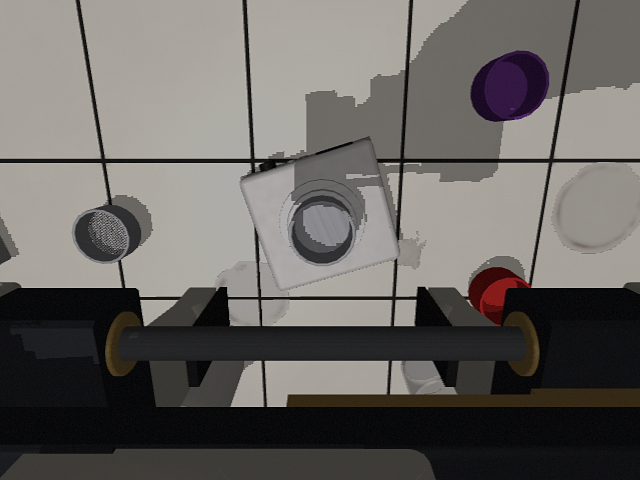

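View pics/s6.png

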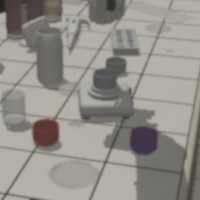

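Pan seated: rim level at z = 0.090, centred at (0.4655, -0.100). Now the fine sieve.

```bash
python3 -m jog '0 0 0 -1 .1 0 1; 0 0 0 -1 .1 0 1; 0 0 0 -1 .1 0 1; 0 0 0 -1 .13 0 1; 0 0 0 -1 0 0 1; 0 0 0 -.41 0 0.5 1; 0 0 0 0 0 1 1; 0 0 0 0 0 0 1'; python3 -c "
from wl import *
look('w7',0.4825,-0.317,0.028,0.05)"
```

```text
clock: 11.42
tool_pos: [0.4802, -0.3165, 0.1606]
orientation: [-179.5, -0.2, 89.9]
force: [-0.5, 0.6, 0.7]
opening: 0.0878
w7 tcp [ 0.4802 -0.3165  0.1606] ori [-1.7955e+02 -1.6000e-01  8.9920e+01] n 939 z [0.0294 0.0339 0.0352] mean [ 0.4835 -0.3167] minmaxmid [ 0.4825 -0.317 ] ext [0.0559 0.0547] circ [ 0.4823 -0.3169  0.0261] 0.0009 t 11.43
```

```bash
python3 -m jog '0 0 0 0 0 .9 1; 0 0 0 0 0 .9 1; 0 0 0 0 0 .9 1; 0 0 0 0 0 .7 1; 0 0 0 0 0 .4 1; 0 0 0 0 0 0 1; 0 0 0 0 0 0 1'
```

```text
clock: 12.35
tool_pos: [0.4841, -0.3175, 0.014]
orientation: [179.9, 0.0, 90.0]
force: [1.1, 0.4, 1.0]
opening: 0.0876
```

```bash
python3 -m jog '0 0 0 0.01 -.04 .12 1; 0 0 0 0 0 0 -1; 0 0 0 0 0 0 -1; 0 0 0 0 0 0 -1; 0 0 0 0 0 0 -1; 0 0 0 0 0 0 -1; 0 0 0 0 0 0 -1'
```

```text
clock: 13.22
tool_pos: [0.4815, -0.3168, 0.0079]
orientation: [180.0, 0.0, 90.0]
force: [-0.2, -0.2, 1.4]
opening: 0.0558
```

```bash
python3 -m jog '0 0 0 0 0 -.6 -1; 0 0 0 0 0 -1 -1; 0 0 0 0 0 -1 -1; 0 0 0 .5 0 -1 -1; 0 0 0 1 -.1 0 -1; 0 0 0 1 -.1 0 -1; 0 0 0 1 -.1 0 -1; 0 0 0 1 -.1 0 -1'
python3 -m jog '0 0 0 .7 0 0 -1; 0 0 0 .2 0 0 -1; 0 0 0 0 0 0 -1; 0 0 0 0 0 0 -1'
python3 -c "
from wl import *
t,p=held('h',0.034)
print(p)
for lo in(.022,.024,.026,.028):
    s=t[abs(t[:,2]-p[2]-lo-.001)<.0015]; 
    if len(s)>20: x,e=circ(s[:,:2]); print(lo,len(s),x-np.r_[p[:2],0],e)
"
```

```text
clock: 14.22
tool_pos: [0.4649, -0.1356, 0.1517]
orientation: [-180.0, -0.0, 90.0]
force: [0.2, 0.2, -0.6]
opening: 0.0564
clock: 14.72
tool_pos: [0.4654, -0.1014, 0.1516]
orientation: [-180.0, 0.0, 90.0]
force: [-0.0, 0.3, -0.3]
opening: 0.056
{np.float64(0.01): np.int64(294), np.float64(0.012): np.int64(336), np.float64(0.014): np.int64(356), np.float64(0.016): np.int64(409), np.float64(0.018): np.int64(413), np.float64(0.02): np.int64(463), np.float64(0.022): np.int64(507), np.float64(0.024): np.int64(1049), np.float64(0.026): np.int64(1475), np.float64(0.028): np.int64(3), np.float64(0.03): np.int64(0), np.float64(0.032): np.int64(0), np.float64(0.034): np.int64(0), np.float64(0.036): np.int64(0), np.float64(0.038): np.int64(0), np.float64(0.04): np.int64(0), np.float64(0.042): np.int64(0)}
[ 0.46536337 -0.10137258  0.15161014]
0.022 736 [-0.00022833  0.00074998  0.02622049] 0.00048044599163693617
0.024 1896 [0.00057096 0.00066619 0.0260799 ] 0.0009840251365609508
0.026 1989 [0.00100414 0.00069565 0.02613209] 0.0008872892871323147
0.028 57 [0.00040173 0.00066788 0.02593989] 0.0006242654864382594
```

```bash
python3 -m jog '0 0 0 .02 -.02 .5 -1; 0 0 0 0 0 .5 -1; 0 0 0 0 0 .3 -1; 0 0 0 0 0 0 -1; 0 0 0 0 0 .1 -1; 0 0 0 0 0 .08 -1; 0 0 0 0 0 .03 -1; 0 0 0 0 0 0 -1'
```

```text
clock: 15.78
tool_pos: [0.4647, -0.1, 0.0915]
orientation: [180.0, 0.0, 90.0]
force: [0.7, 0.7, -0.9]
opening: 0.056
```

```bash
python3 -m jog '0 0 0 0 0 .03 -1; 0 0 0 0 0 0.02 -1; 0 0 0 0 0 0 -1'; python3 -m jog '0 0 0 0 0 .03 -1; 0 0 0 0 0 0 -1'
```

```text
clock: 16.15
tool_pos: [0.4649, -0.1, 0.0898]
orientation: [180.0, 0.0, 90.0]
force: [-1.7, 0.5, 4.6]
opening: 0.0557
clock: 16.4
tool_pos: [0.465, -0.1, 0.0897]
orientation: [179.9, 0.0, 90.0]
force: [-6.2, 1.5, 18.0]
opening: 0.0561
```

Contact came at the expected height, so I'll release and check.

```bash
python3 -m jog '0 0 0 0 0 -.03 -1; 0 0 0 0 0 0 1; 0 0 0 0 0 0 1; 0 0 0 0 0 0 1; 0 0 0 0 0 0 1; 0 0 0 0 0 -1 1; 0 0 0 0 0 -1 1; 0 0 0 0 0 -1 1'; python3 -m jog '0 0 0 0 0 -1 1;0 0 0 0 0 0 1;0 0 0 0 0 0 1'; python3 -c "
from wl import *
W,im=look('w8',0.4655,-0.1,0.11,0.13,rad=.05)
"
```

```text
clock: 17.4
tool_pos: [0.4644, -0.1, 0.2106]
orientation: [-180.0, 0.0, 90.0]
force: [0.2, -0.4, -0.9]
opening: 0.088
clock: 17.77
tool_pos: [0.4642, -0.0999, 0.2488]
orientation: [-180.0, -0.0, 90.0]
force: [-0.5, -0.3, -0.3]
opening: 0.0875
w8 tcp [ 0.4642 -0.0999  0.2488] ori [-1.7997e+02 -2.0000e-02  8.9980e+01] n 899 z [0.1115 0.1159 0.1172] mean [ 0.4667 -0.0991] minmaxmid [ 0.4659 -0.0996] ext [0.0554 0.055 ] circ [ 0.4657 -0.0995  0.0261] 0.0009 t 17.77
```

View pics/w8.png

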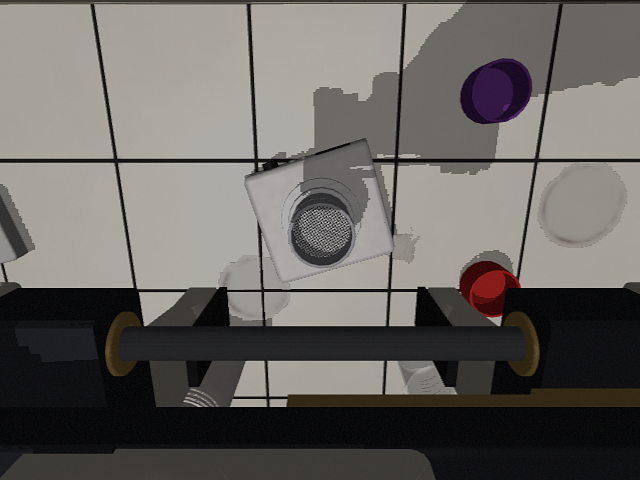

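Fine sieve seated: rim at z = 0.116. Next I'll check the clearance around the coarse sieve.

Run:
```python
from h import *
W=np.concatenate([cloud(n,np.load(f"pics/{n}0.npy")).reshape(-1,3) for n in("scene","side")])
W=W[np.isfinite(W[:,0])&(W[:,2]>0.015)&(W[:,2]<.4)]
print("rows x .50-.86; cols y .02-.42 max z(cm)")
for x in np.arange(.5,.86,.02):
    print(f"{x:.2f}",*[f"{int(100*m.max()):2d}" if len(m:=W[(abs(W[:,0]-x)<.01)&(abs(W[:,1]-y)<.01),2])>1 else " ." for y in np.arange(.0,.43,.02)])
```

```text
rows x .50-.86; cols y .02-.42 max z(cm)
0.50  .  .  .  .  .  .  .  .  .  .  .  .  .  .  .  .  3  3  1  .  .  .
0.52  .  .  .  .  4  4  .  .  .  .  .  .  .  .  .  .  1  1  1  .  .  .
0.54  .  .  .  4  .  4  4  .  .  .  .  .  .  .  .  .  .  .  .  .  .  .
0.56  .  .  .  4  4  4  4  .  .  .  .  .  .  .  .  .  .  .  .  .  .  .
0.58  .  .  .  4  4  4  .  .  .  .  .  .  .  .  .  .  .  .  .  .  .  .
0.60  .  .  .  .  .  .  .  .  .  .  .  .  .  .  .  .  .  .  .  .  .  .
0.62  7  7  7  .  .  .  .  .  .  5  5  5  .  .  .  .  .  .  .  .  .  .
0.64  7  .  7  .  .  .  .  .  .  5  .  5  5  .  .  .  .  .  .  .  .  .
0.66  7  7  7  .  .  .  .  .  .  5  5  5  4  .  .  .  .  .  .  .  .  .
0.68  7  7  7  .  .  .  .  .  .  4  5  .  .  .  .  .  .  .  .  .  .  .
0.70  .  .  .  .  .  .  .  .  .  .  .  . 11 11 11  .  .  .  .  .  .  .
0.72  .  .  .  .  .  .  .  .  .  .  . 11 15 15 14  .  .  .  .  .  .  .
0.74  .  .  .  .  .  .  .  .  .  .  . 11 15 15 15 10  .  .  .  .  .  .
0.76  .  .  .  .  .  .  .  . 19  .  .  . 15 15 12  .  .  .  .  .  .  .
0.78  .  .  .  .  . 19 19 19 19 18 18  .  .  .  .  .  .  .  .  .  .  .
0.80  .  .  .  .  . 19 19 16 17 18 18 18  .  .  .  . 10 10  9  .  . 17
0.82  .  .  .  .  . 19 17 15 14 16 18 19  .  .  .  . 14 14 10  .  .  .
0.84  .  .  .  .  . 19 17 16 15 16 18 19  .  .  .  . 14 14 10  .  .  .
```

```bash
python3 -m jog '0 0 0 .9 .4 0 1; 0 0 0 .95 .5 0 1; 0 0 0 .95 .6 0 1; 0 0 0 .95 .6 0 1; 0 0 0 .95 .6 0 1; 0 0 0 .95 .6 0 1; 0 0 0 .95 .6 0 1; 0 0 0 .95 .5 0 1'; python3 -m jog '0 0 -1 0 0 0 1; 0 0 -1 0 0 0 1; 0 0 -1 0 0 0 1; 0 0 -1 0 0 0 1; 0 0 -1 0 0 0 1; 0 0 0 0 0 0 1; 0 0 0 0 0 0 1'; python3 -c "
from wl import *
W,im=look('w9',0.6465,0.2035,0.045,0.07,rad=.05)
"
```

```text
clock: 18.82
tool_pos: [0.6409, 0.203, 0.2472]
orientation: [-179.9, 0.1, 90.0]
force: [2.0, -0.6, -0.9]
opening: 0.0871
clock: 19.7
tool_pos: [0.6404, 0.2019, 0.2484]
orientation: [-179.9, 0.0, 118.5]
force: [0.1, -0.2, -0.3]
opening: 0.0874
w9 tcp [0.6404 0.2019 0.2484] ori [-179.91    0.    118.51] n 636 z [0.0465 0.0519 0.0534] mean [0.6482 0.2037] minmaxmid [0.6472 0.2034] ext [0.0551 0.055 ] circ [0.647  0.2033 0.0261] 0.0009 t 19.7
```

View pics/w9.png

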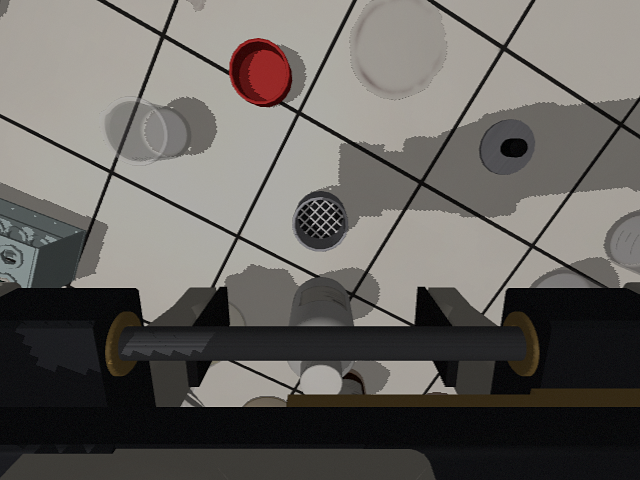

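The coarse sieve's open grid is at (320,220), and the bottle is in line with the clear side of the gripper at (322,310). I'll descend.

```bash
python3 -m jog '0 0 0 -.05 .16 .8 1; 0 0 0 0 0 .9 1; 0 0 0 0 0 .9 1; 0 0 0 0 0 .9 1; 0 0 0 0 0 .9 1; 0 0 0 0 0 .8 1; 0 0 0 0 0 .4 1; 0 0 0 0 0 0 1'; python3 -m jog '0 0 0 0 0 0 1'
```

```text
clock: 20.75
tool_pos: [0.6468, 0.203, 0.0244]
orientation: [-179.9, 0.0, 118.6]
force: [0.6, -0.7, 0.3]
opening: 0.0878
clock: 20.88
tool_pos: [0.6482, 0.2037, 0.0267]
orientation: [179.9, 0.0, 118.6]
force: [0.2, -0.3, 0.3]
opening: 0.0879
```

```bash
python3 -m jog '0 0 0 0 -.02 .15 1; 0 0 0 0 0 0 -1; 0 0 0 0 0 0 -1; 0 0 0 0 0 0 -1; 0 0 0 0 0 0 -1; 0 0 0 0 0 0 -1; 0 0 0 0 0 0 -1'; python3 -m jog '0 0 0 0 0 -.5 -1; 0 0 0 0 0 -1 -1; 0 0 0 0 0 -1 -1; 0 0 0 0 0 -1 -1; 0 0 0 0 0 -1 -1; 0 0 0 0 0 0 -1'
```

```text
clock: 21.75
tool_pos: [0.6466, 0.203, 0.0195]
orientation: [180.0, 0.0, 118.6]
force: [0.1, -0.1, 1.2]
opening: 0.0552
clock: 22.5
tool_pos: [0.6483, 0.2037, 0.2034]
orientation: [179.6, 0.0, 118.7]
force: [-0.1, 0.9, -1.1]
opening: 0.0557
```

```bash
python3 -m jog '0 0 1 0 0 0 -1; 0 0 1 0 0 0 -1; 0 0 1 0 0 0 -1; 0 0 1 0 0 0 -1; 0 0 1 0 0 0 -1; 0 0 0 -.6 -.3 0 -1; 0 0 0 -.9 -.5 0 -1;0 0 0 -.9 -.5 0 -1'; python3 -m jog '0 0 0 -.9 -.6 0 -1; 0 0 0 -.9 -.6 0 -1; 0 0 0 -.9 -.6 0 -1; 0 0 0 -.9 -.6 0 -1; 0 0 0 -.9 -.5 0 -1; 0 0 0 -.6 -.3 0 -1; 0 0 0 0 0 0 -1; 0 0 0 0 0 0 -1'
cat >> wl.py <<'E'
def held2():
    t,p=held('h',0); print(p.round(4),ctrl.get_obs()["orientation"].round(2))
    for lo in np.arange(.02,.04,.002):
        s=t[abs(t[:,2]-p[2]-lo-.001)<.0015]
        if len(s)>20: x,e=circ(s[:,:2]); print(lo.round(3),len(s),(x-np.r_[p[:2],0]).round(4),e.round(4))
E
python3 -c "
from wl import *
held2()"
```

```text
clock: 23.5
tool_pos: [0.5932, 0.1059, 0.1978]
orientation: [-179.9, 0.0, 90.0]
force: [0.6, -0.3, -1.3]
opening: 0.0552
clock: 24.5
tool_pos: [0.4664, -0.097, 0.1989]
orientation: [-180.0, -0.0, 90.0]
force: [0.4, 0.1, -0.8]
opening: 0.0551
{np.float64(0.01): np.int64(283), np.float64(0.012): np.int64(302), np.float64(0.014): np.int64(351), np.float64(0.016): np.int64(393), np.float64(0.018): np.int64(410), np.float64(0.02): np.int64(451), np.float64(0.022): np.int64(473), np.float64(0.024): np.int64(502), np.float64(0.026): np.int64(554), np.float64(0.028): np.int64(564), np.float64(0.03): np.int64(805), np.float64(0.032): np.int64(1856), np.float64(0.034): np.int64(26), np.float64(0.036): np.int64(0), np.float64(0.038): np.int64(0), np.float64(0.04): np.int64(0), np.float64(0.042): np.int64(0)}
[ 0.4664 -0.097   0.1989] [-179.97   -0.     89.99]
0.02 662 [-0.001   0.0007  0.0262] 0.0005
0.022 731 [-0.001   0.0007  0.0262] 0.0004
0.024 754 [-0.001   0.0007  0.0262] 0.0004
0.026 827 [-0.001   0.0007  0.0262] 0.0004
0.028 846 [-0.001   0.0007  0.0262] 0.0004
0.03 1480 [-0.0006  0.0007  0.026 ] 0.0009
0.032 2169 [0.     0.0006 0.026 ] 0.0009
0.034 197 [-0.      0.0006  0.026 ] 0.0007
```

```bash
python3 -m jog '0 0 0 -.08 -.02 .5 -1; 0 0 0 0 0 .5 -1; 0 0 0 0 0 .4 -1; 0 0 0 0 0 .1 -1; 0 0 0 0 0 0 -1; 0 0 0 0 0 .1 -1; 0 0 0 0 0 .08 -1; 0 0 0 0 0 0 -1'
```

```text
clock: 25.55
tool_pos: [0.4656, -0.1003, 0.1321]
orientation: [-180.0, -0.0, 90.0]
force: [-0.5, 0.8, -1.0]
opening: 0.0556
```

```bash
python3 -m jog '0 0 0 0 0 .07 -1; 0 0 0 0 0 0.04 -1; 0 0 0 0 0 0 -1'; python3 -m jog '0 0 0 0 0 .02 -1; 0 0 0 0 0 0.02 -1; 0 0 0 0 0 0 -1'
```

```text
clock: 25.92
tool_pos: [0.4656, -0.1003, 0.1276]
orientation: [-180.0, 0.0, 90.0]
force: [0.3, 0.7, -0.8]
opening: 0.0554
clock: 26.3
tool_pos: [0.466, -0.1003, 0.1273]
orientation: [179.9, 0.0, 90.0]
force: [-3.5, 1.6, 11.7]
opening: 0.0558
```

```bash
python3 -m jog '0 0 0 0 0 .02 -1; 0 0 0 0 0 -.03 -1; 0 0 0 0 0 0 1; 0 0 0 0 0 0 1; 0 0 0 0 0 0 1; 0 0 0 0 0 0 1; 0 0 0 0 0 -1 1; 0 0 0 0 0 -1 1'; python3 -m jog '0 0 0 0 0 -1 1;0 0 0 0 0 -1 1;0 0 0 0 0 0 1;0 0 0 0 0 0 1'; python3 -c "
from wl import *
W,im=look('w10',0.4655,-0.1,0.15,0.18,rad=.05)
im,d=vision.snapshot('scene'); cv2.imwrite('pics/s10.png',cv2.resize(im[130:330,250:450,::-1],None,fx=3,fy=3))
"
```

```text
clock: 27.3
tool_pos: [0.4654, -0.1003, 0.2072]
orientation: [-179.9, 0.0, 90.0]
force: [1.2, 0.3, 0.8]
opening: 0.0875
clock: 27.8
tool_pos: [0.4653, -0.1002, 0.286]
orientation: [-180.0, -0.0, 90.0]
force: [0.0, 0.3, -0.2]
opening: 0.0873
w10 tcp [ 0.4653 -0.1002  0.286 ] ori [-1.7997e+02 -2.0000e-02  8.9980e+01] n 1100 z [0.1514 0.1597 0.1612] mean [ 0.4679 -0.0997] minmaxmid [ 0.4661 -0.0996] ext [0.0555 0.0555] circ [ 0.4657 -0.0996  0.026 ] 0.0009 t 27.8
```

View pics/s10.png

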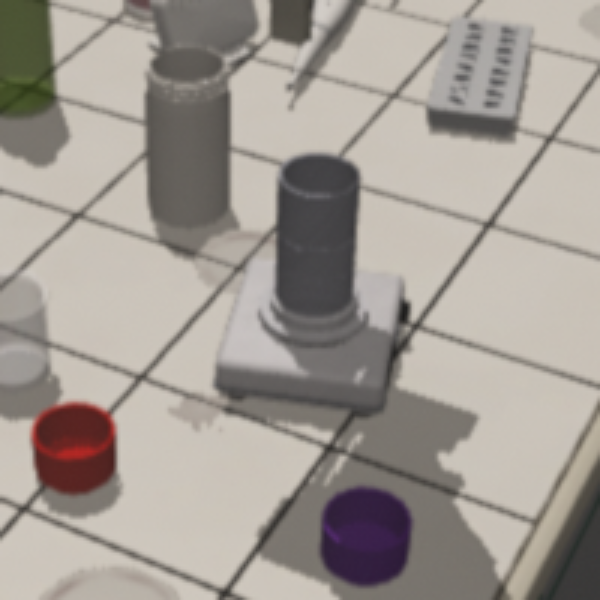

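The three-piece stack is straight, with its top rim at z = 0.160. Now the lid.

```bash
python3 -m jog '0 0 0 .8 0 0 1; 0 0 0 1 0.1 0 1; 0 0 0 1 .1 0 1; 0 0 0 1 .1 0 1; 0 0 0 1 .1 0 1; 0 0 0 1 .1 0 1; 0 0 0 1 .08 0 1; 0 0 0 1 0 0 1'; python3 -m jog '0 0 0 1 0 0.3 1; 0 0 0 1 0 .8 1; 0 0 0 .9 0 .8 1; 0 0 0 .28 0 .6 1; 0 0 0 0 0 0 1; 0 0 0 0 0 0 1';  python3 -c "
from wl import *
W,im=look('w11',0.4895,0.339,0.031,0.05,rad=.03)
W,im=look('w11',0.4895,0.339,0.010,0.018,rad=.04)
"
```

```text
clock: 28.9
tool_pos: [0.4886, 0.2129, 0.2853]
orientation: [-179.9, 0.1, 90.0]
force: [0.5, 0.3, 0.5]
opening: 0.0873
clock: 29.65
tool_pos: [0.4892, 0.3386, 0.187]
orientation: [180.0, 0.0, 90.0]
force: [0.3, 0.4, -0.3]
opening: 0.0879
w11 tcp [0.4892 0.3386 0.187 ] ori [1.7999e+02 2.0000e-02 8.9990e+01] n 333 z [0.0337 0.0363 0.0375] mean [0.4901 0.3388] minmaxmid [0.4905 0.339 ] ext [0.0175 0.0174] circ [0.4901 0.3389 0.0063] 0.0021 t 29.65
w11 tcp [0.4894 0.3387 0.1876] ori [ 1.7995e+02 -3.0000e-02  8.9980e+01] n 2382 z [0.013  0.0143 0.0155] mean [0.4892 0.3388] minmaxmid [0.4903 0.3389] ext [0.0551 0.0554] circ [0.4913 0.3388 0.0209] 0.005 t 29.7
```

View pics/w11.png

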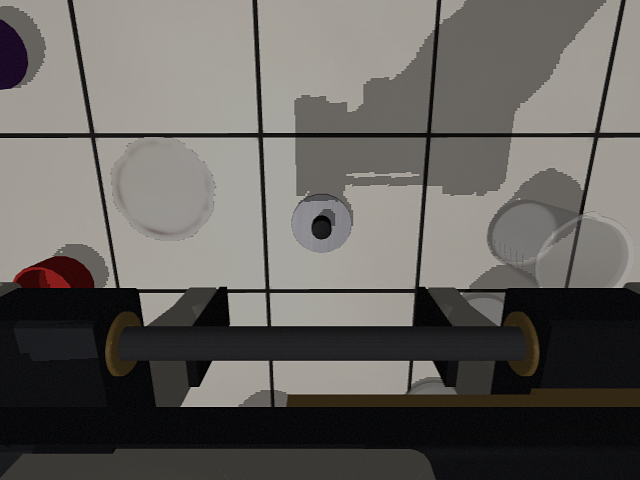

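The lid is at about (321,225), with its knob at (0.490, 0.339). The glassware on the right is more than 5 cm from the gripper's body.

```bash
python3 -m jog '0 0 0 0 .02 .8 1; 0 0 0 0 0 .9 1; 0 0 0 0 0 .9 1; 0 0 0 0 0 .8 1; 0 0 0 0 0 .5 1; 0 0 0 0 0 .2 1; 0 0 0 0 0 0 1; 0 0 0 0 0 0 1'
```

```text
clock: 30.75
tool_pos: [0.4904, 0.3395, 0.0239]
orientation: [179.9, -0.1, 90.0]
force: [-0.7, -0.1, 1.1]
opening: 0.0877
```

```bash
python3 -m jog '0 0 0 0 0 .16 1; 0 0 0 0 0 0 1; 0 0 0 0 0 0 1'
```

```text
clock: 31.12
tool_pos: [0.4898, 0.339, 0.0162]
orientation: [180.0, 0.0, 90.0]
force: [-0.9, -1.0, 0.5]
opening: 0.0878
```

```bash
python3 -m jog '0 0 0 0 0 0 -1; 0 0 0 0 0 0 -1; 0 0 0 0 0 0 -1; 0 0 0 0 0 0 -1; 0 0 0 0 0 0 -1; 0 0 0 0 0 0 -1; 0 0 0 0 0 0 -1; 0 0 0 0 0 0 -1'; python3 -m jog '0 0 0 0 0 -.4 -1; 0 0 0 0 0 -.8 -1; 0 0 0 0 0 -1 -1; 0 0 0 0 0 -1 -1; 0 0 0 0 0 -1 -1; 0 0 0 -.5 0 -.8 -1; 0 0 0 -.9 -.1 0 -1; 0 0 0 -1 -.1 0 -1'
```

```text
clock: 32.12
tool_pos: [0.4898, 0.3389, 0.0162]
orientation: [-180.0, 0.0, 90.0]
force: [-0.1, 0.3, 0.4]
opening: 0.0172
clock: 33.12
tool_pos: [0.4815, 0.2422, 0.2177]
orientation: [179.9, -0.1, 90.0]
force: [0.8, -0.4, -1.2]
opening: 0.0168
```

```bash
python3 -m jog '0 0 0 -1 -.1 0 -1; 0 0 0 -1 -.1 0 -1; 0 0 0 -1 -.1 0 -1; 0 0 0 -1 0 0 -1; 0 0 0 -1 0 0 -1; 0 0 0 -1 0 0 -1; 0 0 0 -1 0 0 -1; 0 0 0 -.7 0 0 -1'; python3 -m jog '0 0 0 -.4 0 0 -1; 0 0 0 0 0 0 -1; 0 0 0 0 0 0 -1'; python3 -c "
from wl import *
W,im=look('w12',0.465,-0.1,0.19,0.23,rad=.04)
im,d=vision.snapshot('scene'); cv2.imwrite('pics/s12.png',cv2.resize(im[50:300,230:480,::-1],None,fx=2.4,fy=2.4))
"
```

```text
clock: 34.12
tool_pos: [0.4693, -0.0666, 0.2174]
orientation: [179.9, -0.0, 89.9]
force: [0.8, 0.7, -0.9]
opening: 0.0168
clock: 34.5
tool_pos: [0.4698, -0.0806, 0.2164]
orientation: [180.0, -0.0, 90.0]
force: [-0.1, 0.3, -0.6]
opening: 0.0168
w12 tcp [ 0.4698 -0.0806  0.2164] ori [ 1.7998e+02 -1.0000e-02  8.9990e+01] n 4382 z [0.2132 0.2148 0.2274] mean [ 0.4556 -0.0814] minmaxmid [ 0.4552 -0.0825] ext [0.0273 0.0457] circ [ 0.4546 -0.0811  0.0117] 0.0048 t 34.5
```

View pics/w12.png

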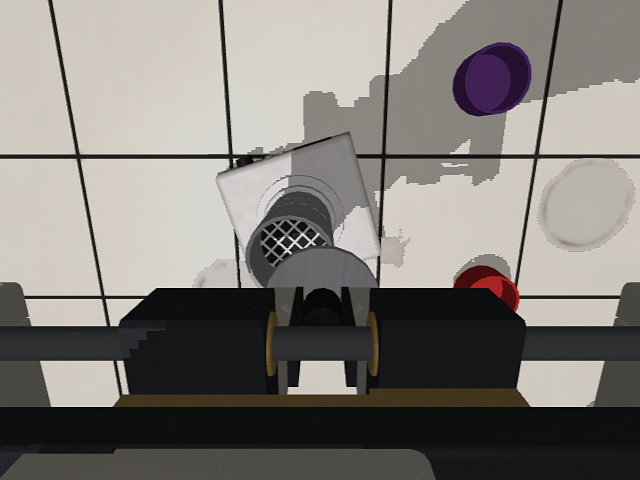

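View pics/s12.png

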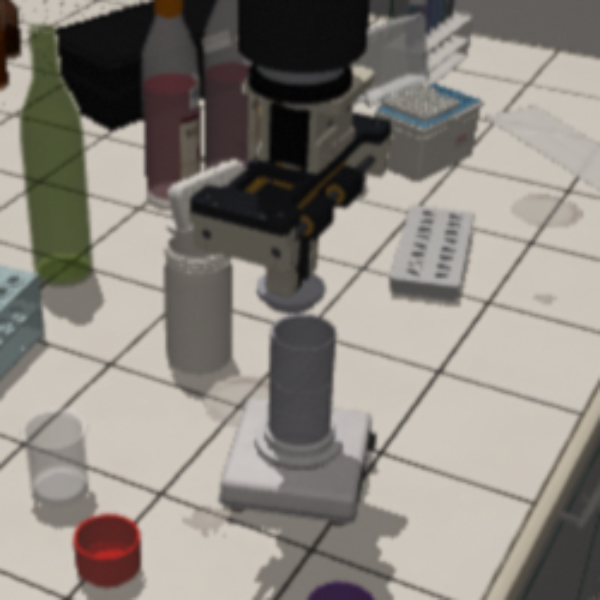

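The lid is held level at z ≈ 0.215 and sits about 20 mm off the stack axis in y. I'll shift it, then lower it.

```bash
python3 -m jog '0 0 0 -.3 -.06 0 -1; 0 0 0 -.19 -.03 0 -1; 0 0 0 0 0 .3 -1; 0 0 0 0 0 .4 -1; 0 0 0 0 0 .2 -1; 0 0 0 0 0 0 -1; 0 0 0 0 0 0 -1'
```

```text
clock: 35.48
tool_pos: [0.4664, -0.1006, 0.1805]
orientation: [180.0, 0.0, 90.0]
force: [0.4, -0.3, -0.5]
opening: 0.017
```

```bash
python3 -m jog '0 0 0 0 -.01 .12 -1; 0 0 0 0 0 .1 -1; 0 0 0 0 0 .06 -1; 0 0 0 0 0 0 -1'
```

```text
clock: 35.98
tool_pos: [0.4656, -0.1006, 0.1688]
orientation: [-180.0, 0.0, 90.0]
force: [0.1, 0.3, 0.1]
opening: 0.0167
```

```bash
python3 -m jog '0 0 0 0 0 .03 -1; 0 0 0 0 0 0.02 -1; 0 0 0 0 0 0 -1'; python3 -m jog '0 0 0 0 0 .02 -1; 0 0 0 0 0 0.02 -1; 0 0 0 0 0 0 -1'
```

```text
clock: 36.35
tool_pos: [0.4663, -0.1008, 0.1681]
orientation: [179.9, 0.0, 90.0]
force: [-2.5, 1.3, 7.2]
opening: 0.0167
clock: 36.72
tool_pos: [0.4673, -0.1009, 0.168]
orientation: [179.8, 0.0, 90.1]
force: [-4.2, 2.1, 18.4]
opening: 0.0172
```

```bash
python3 -m jog '0 0 0 0 0 -.04 -1; 0 0 0 0 0 0 -1; 0 0 0 0 0 0 1; 0 0 0 0 0 0 1; 0 0 0 0 0 0 1; 0 0 0 0 0 0 1; 0 0 0 0 0 0 1; 0 0 0 0 0 -.5 1'; python3 -m jog '0 0 0 0 0 -1 1;0 0 0 0 0 -1 1;0 0 0 0 0 -.8 1;0 0 0 0 0 0 1;0 0 0 0 0 0 1'; python3 -c "
from wl import *
W,im=look('w13',0.4657,-0.1,0.163,0.17,rad=.05)
look('w13',0.4657,-0.1,0.182,0.2,rad=.03)
for n in ('scene','side'):
    im,d=vision.snapshot(n); cv2.imwrite(f'pics/{n}13.png',im[:,:,::-1])
    w=cloud(n,d).reshape(-1,3); w=w[np.isfinite(w[:,0])]
    t=w[(np.hypot(w[:,0]-.465,w[:,1]+.099)<.04)]; print(n,[len(t[abs(t[:,2]-z)<.002]) for z in(.166,.188)],t[t[:,2]<.22,2].max())
"
```

```text
clock: 37.72
tool_pos: [0.4647, -0.1007, 0.1859]
orientation: [-179.8, 0.0, 90.0]
force: [0.6, -0.1, 0.4]
opening: 0.0713
clock: 38.35
tool_pos: [0.4653, -0.1006, 0.2984]
orientation: [-180.0, -0.0, 90.0]
force: [-0.4, -0.1, -0.4]
opening: 0.0876
w13 tcp [ 0.4653 -0.1006  0.2984] ori [-1.7996e+02 -2.0000e-02  8.9980e+01] n 2994 z [0.1651 0.1663 0.1675] mean [ 0.4651 -0.0999] minmaxmid [ 0.4663 -0.0999] ext [0.0552 0.0549] circ [ 0.4674 -0.1     0.0209] 0.005 t 38.35
w13 tcp [ 0.4651 -0.1006  0.298 ] ori [-1.7991e+02 -1.0000e-02  8.9980e+01] n 436 z [0.1852 0.1882 0.1894] mean [ 0.4658 -0.1   ] minmaxmid [ 0.4662 -0.0999] ext [0.017  0.0177] circ [ 0.4658 -0.1     0.0063] 0.0021 t 38.4
scene [254, 34] 0.1912791055104458
side [87, 15] 0.1921998429222696
```

View pics/w13.png

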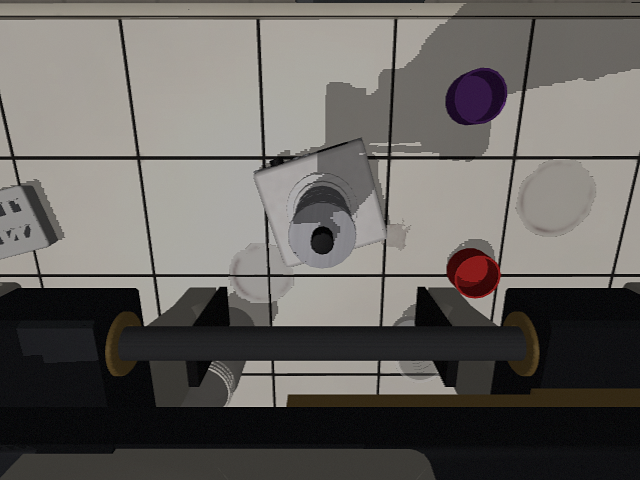

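View pics/scene13.png

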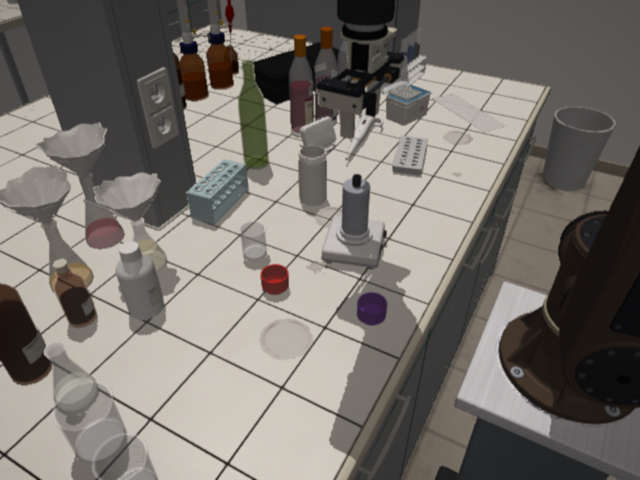

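View pics/side13.png

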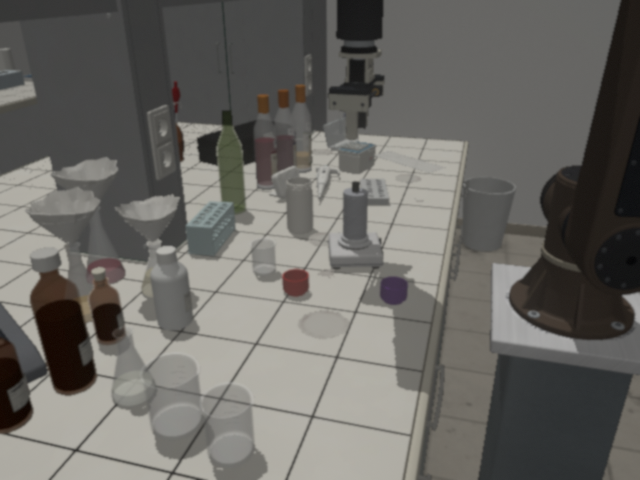

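The stack stands straight at scene (355,210). The lid disc is level at z = 0.166 and the knob top is at 0.188, both as expected when fully home. The beaker, jar and look-alikes haven't moved, so I'll hand in.

```bash
python3 -c "
from plant import ctrl
print(ctrl.close_job()); print(ctrl.get_obs()['clock'])"
```

```text
the job is handed in; nothing more can be done
None
the job is handed in; nothing more can be done
```

The sieve stack is built on the shaker seat and handed in at about 38.5 s: receiver pan, fine sieve, coarse sieve, lid, in that order. I told the grey pan from its purple and red look-alikes by colour, and told the grey pieces apart by height and floor.

**Seating:** After each release, the wrist camera's depth put the tops at 0.090, 0.116 and 0.160 m. The lid disc was at 0.166 m and its knob at 0.188 m, all as expected for fully home. The rim centres agreed to within about 0.5 mm, and the disc was level.

**Forces and surroundings:** The highest wrist force I read was about 28 N, while pressing the pan home. In the last pictures the beaker, jar and look-alikes stood where they were. The gripper was open and about 11 cm above the knob.

**Disagreement:** The scene and side cameras put objects about 2 mm apart from each other and from the wrist camera, within the stated calibration. They also read the knob top 3–4 mm higher, at about 0.191–0.192 m. I relied on the wrist camera. No check failed.

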